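Open the child-resistant jar

TASK

Take the cap off the amber jar that is clamped in the stand: push the cap down against its spring until you feel it bottom, without forcing it, and keep it down while you turn it anticlockwise (seen from above) about a fifth of a turn, until it comes free; then lift it straight off. Set it down gently the way up it came, skirt down and flat, wholly inside the steel tray, let go of it, and leave everything else where it is.

Things in the scene. Friction and masses are not known exactly. Their poses are not given: they have to be found in the camera images.
- jar: Amber jar, 72 mm in diameter, held upright and immovable in a grey clamp stand (base plate 110 x 110 mm, small black clamp knob on its -x side). Origin: on the jar's axis at the worktop, z up. Its shoulder ends 83 mm up; only the neck, hidden under the cap, is above. Its x axis is the cap's locked direction.
- cap: Loose black ribbed round screw cap on the jar, 59 mm in diameter, 34 mm high, about 85 g. Origin: centre of the underside of its skirt, z up to its closed top. Locked: origin 105 mm above the jar's, x axis along the jar's x axis within 0.1 rad. Three lugs inside the skirt sit in notches of the neck; twisting unpressed only jams them. Off the jar it stands flat on its skirt.
- cap_top (a point): Centre of the cap's flat top, 34 mm above the cap's origin; the upper 11 mm of the side is the firmest to grip. A spring in the cap pushes it up: it yields at 4 to 10 N, needs about 13 N just before it bottoms, and is hard then. Press with 15 to 20 N and keep side forces small (the cap has 2 mm of side play): over 28 N in all between cap and jar is damage.
- neck (a point): Point on the jar's axis at the locked cap's underside, 105 mm above the jar's origin, fixed to the jar. From there the cap must go down 2.5 to 11.5 mm to clear its notches and bottoms 1.5 mm deeper (4 to 13 mm below rest): this differs from jar to jar, is not measured and must be felt.
- neck_exit (a point): Point on the neck 24 mm from the axis, 1.27 rad anticlockwise (seen from above, positive about z) from the jar's x axis: where a lug comes free. Turn the pressed cap until its x axis points here; it lifts at 1.1 to 1.4 rad from locked, a hard stop is at about 1.45. Then lift straight up; it is well clear 30 mm above rest.
- tray: Fixed shallow open steel tray, 115 mm (its x) by 165 mm (its y), 14 mm high, walls and floor 2.5 mm thick. Origin: centre of its underside, on the worktop.
- marker: Marker pen lying on the worktop, 135 mm long. Bystander.
- tape_roll: Black tape roll lying flat, 58 mm in diameter. Bystander.
- beaker: Glass beaker, 70 mm in diameter, 95 mm high. Bystander.
- white_bottle: Small white bottle with a blue cap, 58 mm in diameter, 126 mm high. Bystander.
- specimen: Light dog-bone test strip, 115 mm long, lying on the worktop. Bystander.
There are look-alikes about, which are no part of the job. There is more than one size of the cap; the job needs the larger.

How it is judged:
By the outcome, as a careful person would: the job done as asked, in the order asked, and still so for the second after the job is handed in, with the robot touching nothing.
It also fails if it takes over 67 s, if anything falls off the work surface, if the arm or the gripper's body presses on something with over 40 N, if the wrist force passes 120 N, or if a joint passes its speed limit or range.

ROBOT

A 6-joint arm with a two-finger parallel gripper is mounted at the origin on a cart in front of the work surface, level with it; the furniture and walls round the work are solid. World frame = base frame: x ahead of the robot, y to its left, z up, the work surface at z = 0. Lengths are in mm, angles in rad, forces in N, time in s.
With the tool pointing down it reaches from about 300 to 775 mm from the base axis. Payload 14.6 kg.
Tool frame: the origin (TCP) lies between the finger pads; the fingertips stand manip.tip_reach ahead of it and the grasp point (between the pads) lies 5 mm behind it (manip.tip_reach is the distance from the TCP to the fingertips, in mm); z points along the fingers, y is the line along which they close (so a half turn about z gives the same grasp; the last joint's range is limited). The gripper opens to 94 mm and grips with 3 to 60 N. Pads are 16 mm wide; open, the fingers measure 119 mm over their backs; the gripper's body (75 mm by 177 mm) begins 78 mm behind the grasp point.
Start: joints at [-1.394, 0.3, 1.521, -0, 1.321, -0.067], TCP at [132.759, -533.727, 185.946] pointing down, gripper open.
Joint ranges: [-3.03, 3.03], [-0.79, 2.21], [0.23, 2.52], [-1.04, 4.18], [0, 3.07], [-2.55, 2.55]. Speed limits (rad/s): [2.22, 2.22, 2.57, 3.14, 3.14, 3.14].

INTERFACE

Orientations are given as [roll, pitch, yaw] about the fixed x, y, z axes, in that order (R = Rz(yaw) Ry(pitch) Rx(roll)).
In Python, from cell import manip gives the robot as it stands. The module is installed in compiled form; this text tells all that it offers.
- The arm moves only by the shell command python3 -m creep 'ROWS' [FORCE]. ROWS is JSON, a list of rows, each a list of 3 entries, a list of its own where there are three numbers: the opening, from -1 (shut) to 1 (fully open), then the shift along the tool's x, y, z in cm, then the turn about the tool's z in units of 5 degrees (1.0 is 5 degrees). In form: [[grip, [tx, ty, tz], roll], ...]. A call has 1 to 12 rows; each row is the pose to reach, as a shift and turn from the pose commanded when the call began, along the tool's axes at that moment; what a row does not reach only later rows make up. A row lasts 1/10 s, in which the tool goes at most 50 mm and 8.59 degrees, less where a joint would pass 70% of its speed; a pose out of reach is approached as far as the arm can. A call with a gripper value outside its range is refused whole. The fingers move at their own pace and stop on an object; FORCE is the grip in N (left out, the last holds). Time passes only in rows, so rows that repeat a pose let the fingers close. It gives the time, the measured TCP pose, the force, the opening and the grip force at its end, in the units of the state.
- manip.read_state(): the state, without advancing time (a new reading comes with each control period).
- manip.camera(name): name is "side" or "top"; returns the picture (420x560x3 uint8, red, green, blue); there is no depth.
- manip.camera_params(name): a dict with "fovy" (degrees; the focal length in pixels is half the picture's height over the tangent of half this angle, whatever the lens; pixels are square), "cx", "cy" (the principal point, pixels), "origin" and "attitude" of the camera in the world. Camera axes: x right, y down, z forward; pixel columns grow to the right and rows downward; lengths in mm; the calibration is good to about 2 mm. A picture is of the moment at which its call begins. camera_params takes no time and is no camera call.
- manip.sign_off(): hands the job in; it is judged then, once.
The state is a dict: "clock": time; "joints": joint angles; "qd": joint speeds; "effort": joint torques, N m; "eef_pos": TCP position; "eef_rot": TCP orientation; "wrist_force": force on the tool from outside, world axes, zero at the start; "moment": the same for the moment, N m; "finger_gap": finger opening in mm; "finger_force": force on a finger pad.
Only numpy, scipy, OpenCV 4.12 (cv2) and the standard library are available. Lean on these libraries where they do the work, as an engineer would, in place of code of your own. Each camera call takes 0.05 s, during which the arm holds its last target. There are 200 camera calls.

## Working session

There is one attempt and no reset: what is moved stays moved. The work goes in short steps, Python scripts to look and compute and a shell command to move; the robot and the scene stay as the last step left them, time stands still between calls to the robot, and variables do not carry over. Pictures are saved under pics/ and viewed, at most 13 in all, crops included, and the job is handed in when it is done.

```bash
mkdir -p pics
python3 - <<'E'
from cell import manip
import cv2
for n in("side","top"):
    im=manip.camera(n); cv2.imwrite(f"pics/{n}0.png",im[:,:,::-1]); print(n,manip.camera_params(n))
print(manip.tip_reach,manip.read_state())
E
```

```text
side {'fovy': 52.588923977669786, 'cx': 281.6002230379038, 'cy': 206.49355087760262, 'origin': array([ 24.20903595, 845.1063673 , 670.38931174]), 'attitude': array([-2.07757306,  0.01563864, -2.61497717])}
top {'fovy': 48.923400763209514, 'cx': 273.624303530178, 'cy': 207.57285767286717, 'origin': array([ 346.08635767,   17.01229226, 1301.35895449]), 'attitude': array([-2.98960959, -0.0059569 , -1.57058004])}
14.0 {'clock': 0.1, 'joints': array([-1.39362187e+00,  3.00417738e-01,  1.52151281e+00, -6.78120860e-06,
        1.32068697e+00, -6.66045881e-02]), 'qd': array([-6.89614443e-05, -4.28428338e-04, -3.88748111e-03,  1.27812064e-04,
       -1.67590980e-03, -5.87522811e-04]), 'effort': array([ 6.31894327e-04, -5.32644188e+01, -3.53283012e+01,  7.09981145e-02,
        2.34709441e-02, -4.80254232e-05]), 'eef_pos': array([ 132.70307377, -533.49301998,  185.44448827]), 'eef_rot': array([-3.14056963e+00, -6.16558076e-05,  2.43780696e-01]), 'wrist_force': array([-0.29421014,  0.45195912, -0.57414021]), 'moment': array([-0.04875397,  0.01607485, -0.02136544]), 'finger_force': 0.0, 'finger_gap': 93.97498116079235}
```

View pics/side0.png

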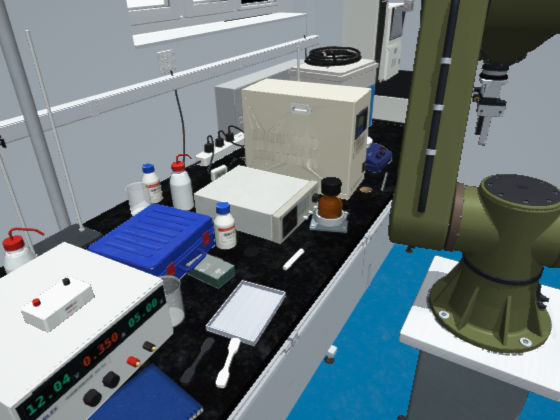

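View pics/top0.png

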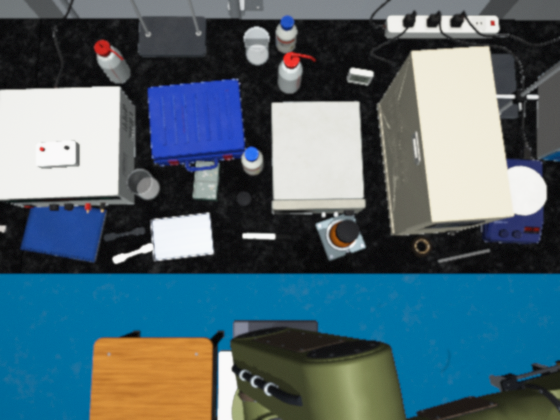

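The side view shows the jar at (330,200) and the tray at (246,312). In the top view the cap is at (346,232), the tray at (183,236), and boxes stand behind and to the right of the jar. Next I zoom in on these.

```bash
cat > h.py <<'E'
import numpy as np
from cell import manip
from scipy.spatial.transform import Rotation as R
def ray(n,u,v):
    p=manip.camera_params(n); f=210/np.tan(np.radians(p['fovy']/2))
    return p['origin'],R.from_euler('xyz',p['attitude']).apply([(u-p['cx'])/f,(v-p['cy'])/f,1])
def plane(n,u,v,z):
    o,d=ray(n,u,v); return o+d*(z-o[2])/d[2]
def proj(n,P):
    p=manip.camera_params(n); f=210/np.tan(np.radians(p['fovy']/2))
    q=R.from_euler('xyz',p['attitude']).inv().apply(np.array(P)-p['origin']); return np.array([p['cx'],p['cy']])+f*q[...,:2]/q[...,2:]
def tri(a,b):
    (o,d),(q,e)=ray(*a),ray(*b); s=np.linalg.lstsq(np.c_[d,-e],q-o,rcond=None)[0]
    P,Q=o+s[0]*d,q+s[1]*e; return (P+Q)/2,np.linalg.norm(P-Q)
E
python3 - <<'E'
import cv2,numpy as np
from h import *
t=cv2.imread('pics/top0.png');s=cv2.imread('pics/side0.png')
a=cv2.resize(t[205:265,310:380],None,fx=8,fy=8,interpolation=cv2.INTER_CUBIC)[:, :]
b=cv2.resize(s[170:240,300:360],None,fx=8,fy=8,interpolation=cv2.INTER_CUBIC)
cv2.imwrite('pics/ta.png',a);cv2.imwrite('pics/sb.png',b)
print('jar',plane('top',346,232,139),'side',plane('side',331,183,139))
for u,v in((152,219),(211,214),(214,254),(155,261)):print('tray',plane('top',u,v,14))
for n,u,v in(('box',274,212),('box',363,212),('oven',393,234),('oven',508,214)):print(n,plane('top',u,v,0),plane('top',u,v,100))
E
```

```text
jar [ 461.8254066  -172.94967643  139.        ] side [ 458.18898792 -164.91697472  139.        ]
tray [510.44209512 350.69439964  14.        ]
tray [524.77921575 185.55096196  14.        ]
tray [412.67732    174.90323026  14.        ]
tray [393.28729882 337.71158996  14.        ]
box [532.65942073   8.23053523   0.        ] [518.3226336    8.90534958 100.        ]
box [ 532.9310147  -245.52974345    0.        ] [ 518.57335755 -225.3552916   100.        ]
oven [ 470.09038282 -328.74572392    0.        ] [ 460.56157259 -302.17672733  100.        ]
oven [ 527.60690157 -659.78093644    0.        ] [ 513.6583639  -607.77428398  100.        ]
```

View pics/ta.png

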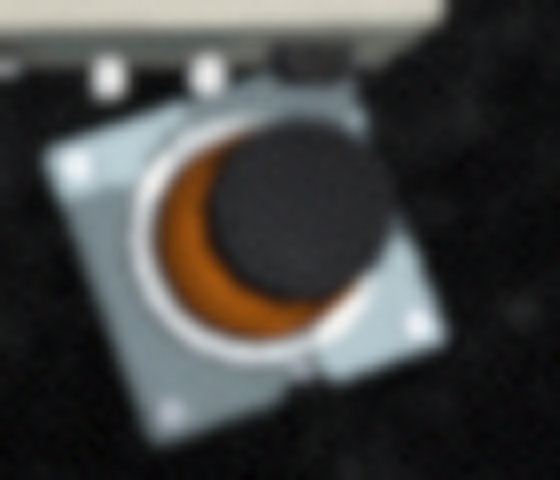

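View pics/sb.png

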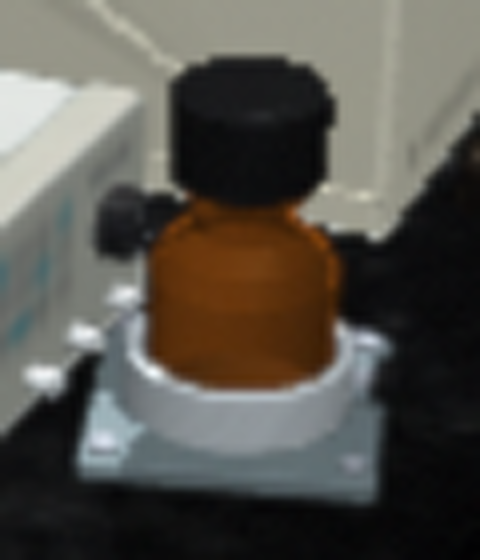

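The top crop shows the base plate's corners, and dark bits at its top (312,60) and bottom (308,372). The side crop shows a black knob at left (122,222) and a dark stub at right (355,245). I'll triangulate both to tell which is the clamp knob.

Run:
```python
from h import *
import cv2
T=lambda u,v:('top',310+u/8-.44,205+v/8-.44)
S=lambda u,v:('side',300+u/8-.44,170+v/8-.44)
print('upper knob',tri(T(312,60),S(122,222)))
print('lower knob',tri(T(308,372),S(360,245)))
# cap top: ellipse by threshold
t=cv2.imread('pics/ta.png'); m=((t.max(2)<75)).astype('uint8')
c=plane(*T(303,210),139); print('cap top',c, 'capside',plane(*S(253,92),139), tri(T(303,210),S(253,92)))
print(plane(*T(210,210),139),plane(*T(397,210),139))
for k in((45,153),(155,445),(450,342),(360,85)):print('base',plane(*T(*k),6)[:2])
print('collar',plane(*T(257,238),30))
for z in (0,139): print([ (proj(n,[455,-168,z])) for n in('top','side')])
print('box',tri(T(445,5),S(145,95)))
```

```text
upper knob (array([ 522.84997248, -193.87809839,   63.31067923]), np.float64(1.7006620537144599))
lower knob (array([ 419.25262998, -185.35168655,   83.62881735]), np.float64(4.8930746275919175))
cap top [ 464.85012689 -176.65532088  139.        ] capside [ 463.00008452 -176.8169702   139.        ] (array([ 464.05530653, -177.03110925,  138.74077639]), np.float64(1.7713080646226271))
[ 464.8258654  -147.21593352  139.        ] [ 464.87465669 -206.42028164  139.        ]
base [ 498.57392697 -108.09532646]
base [ 396.05373759 -145.13246698]
base [ 432.01239572 -249.29650072]
base [ 522.92314977 -220.10020009]
collar [ 466.26115392 -178.67343931   30.        ]
[array([336.38664718, 239.2827312 ]), array([330.51323658, 224.43140184])]
[array([344.10664348, 234.689922  ]), array([332.4735212 , 182.81587664])]
box (array([ 534.85034649, -233.01985892,   97.88426613]), np.float64(4.814439767452517))
```

Cap centre is (464,-177) with its top at 139 mm, as specified. The lower stub lies on a plate axis, so the jar's x axis is about +0.34 rad; the upper knob belongs to the box. First I approach from the robot's side, away from the oven.

```bash
python3 -m creep '[[1,[2,-2.5,-0.2],0],[1,[4,-5,-0.6],0],[1,[6.5,-8,-1],0],[1,[9,-11,-1.5],0],[1,[11.5,-14,-2],0],[1,[14,-17,-2],0],[1,[16.5,-20.2,-2],0],[1,[19,-23.4,-2],0],[1,[21.5,-26.4,-2],0],[1,[23.5,-29,-2],0],[1,[24.8,-30.5,-2],0],[1,[24.8,-30.5,-2],0]]' 40
```

```text
clock: 1.3
eef_pos: [300.4, -176.4, 206.0]
eef_rot: [-3.142, -0.0, 0.247]
wrist_force: [-0.4, -0.2, 0.5]
finger_gap: 94.1
finger_force: 0.0
```

```bash
python3 -m creep '[[1,[1.5,0.4,0],0],[1,[3.5,0.9,0],0],[1,[6,1.5,0],0],[1,[8.5,2.1,0],0],[1,[11,2.7,0],0],[1,[13.5,3.4,0],0],[1,[15,3.8,0],0],[1,[15.8,4,0],0],[1,[15.8,4,0],0],[1,[15.8,4,0],0]]'
python3 - <<'E'
import cv2,numpy as np
from h import *
s=manip.camera('side');t=manip.camera('top')
a=cv2.resize(s[100:240,270:400],None,fx=4,fy=4)[:,:,::-1]; b=cv2.resize(t[190:270,290:370],None,fx=3.5,fy=3.5)[:,:,::-1]
c=np.zeros((560,800,3),'uint8');c[:,:520]=a;c[:280,520:]=b;cv2.imwrite('pics/al.png',c)
p=manip.read_state()['eef_pos'];print(p,proj('side',p),proj('side',p-[0,0,14]))
E
```

```text
clock: 2.3
eef_pos: [462.1, -178.9, 205.8]
eef_rot: [-3.141, 0.0, 0.243]
wrist_force: [-0.1, 0.8, 0.6]
finger_gap: 94.1
finger_force: 0.0
[ 462.17398786 -178.78688157  206.10896961] [332.72860716 159.2154046 ] [332.51621407 163.8275481 ]
```

View pics/al.png

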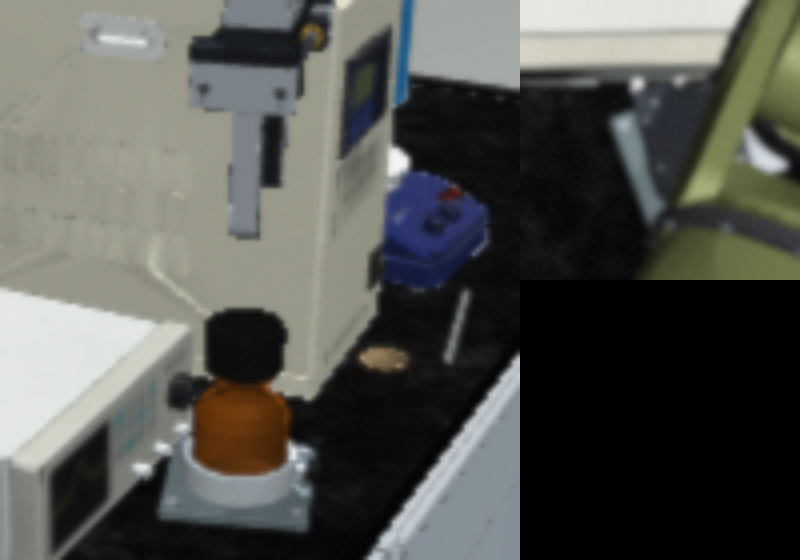

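The side view shows the open gripper (finger at 245,235) directly above the cap (245,315). Now I descend to TCP z of about 129 with a 2 mm correction, then close.

```bash
python3 -m creep '[[1,[0.2,-0.1,1],0],[1,[0.2,-0.1,2.5],0],[1,[0.2,-0.1,4],0],[1,[0.2,-0.1,5.5],0],[1,[0.2,-0.1,6.8],0],[1,[0.2,-0.1,7.5],0],[1,[0.2,-0.1,7.7],0],[1,[0.2,-0.1,7.7],0],[1,[0.2,-0.1,7.7],0]]'; python3 -m creep '[[0.6,[0,0,0],0],[0.4,[0,0,0],0],[0.3,[0,0,0],0],[0.3,[0,0,0],0],[0.25,[0,0,0],0],[0.2,[0,0,0],0],[0.2,[0,0,0],0],[0.2,[0,0,0],0]]' 8
```

```text
clock: 3.3
eef_pos: [464.7, -177.2, 129.5]
eef_rot: [3.141, -0.001, 0.244]
wrist_force: [-0.3, -0.3, -0.3]
finger_gap: 94.0
finger_force: 0.0
clock: 4.1
eef_pos: [464.5, -177.1, 128.9]
eef_rot: [-3.142, 0.0, 0.244]
wrist_force: [-0.1, -0.2, -0.0]
finger_gap: 56.7
finger_force: 0.0
```

```bash
python3 -m creep '[[0.1,[0,0,0],0],[0.1,[0,0,0],0],[0,[0,0,0],0],[0,[0,0,0],0],[0,[0,0,0],0],[0,[0,0,0],0]]' 8
```

```text
clock: 4.7
eef_pos: [464.5, -177.1, 129.0]
eef_rot: [3.142, -0.0, 0.244]
wrist_force: [-0.5, -0.2, -0.3]
finger_gap: 47.0
finger_force: 0.0
```

Run:
```python
import cv2,numpy as np
from h import *
s=manip.camera('side')
cv2.imwrite('pics/g1.png',cv2.resize(s[120:240,280:380],None,fx=5,fy=5,interpolation=cv2.INTER_CUBIC)[:,:,::-1]); print(manip.read_state())
```

```text
{'clock': 4.75, 'joints': array([-4.37942811e-01,  2.39725292e-01,  1.73675117e+00,  3.26533306e-05,
        1.16506379e+00,  8.89030939e-01]), 'qd': array([-0.00217169, -0.00020833, -0.00115669,  0.00140297,  0.0001356 ,
       -0.00010292]), 'effort': array([-1.13101711e-05, -4.73560095e+01, -3.29894006e+01,  5.45070309e-02,
       -4.73092217e-02, -5.39712914e-05]), 'eef_pos': array([ 464.50968419, -177.09222073,  128.9508415 ]), 'eef_rot': array([ 3.14158293e+00, -5.95930182e-05,  2.43809690e-01]), 'wrist_force': array([0.00824457, 0.3326612 , 0.7562276 ]), 'moment': array([0.01689481, 0.01288285, 0.00496049]), 'finger_force': 0.0, 'finger_gap': 46.970748562697494}
```

View pics/g1.png

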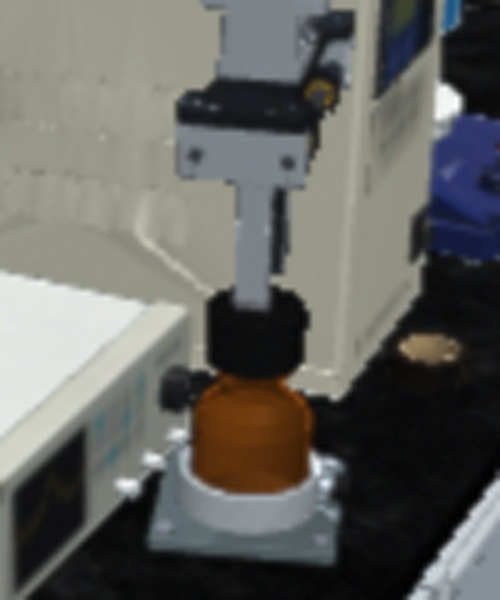

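The near fingertip is at crop (252,305), about pixel (330,181), overlapping the cap's top face. It closed to 47 mm without contact, so the fingers look to be above the cap. I'll check this against the projections.

Run:
```python
from h import *
p=np.array([464.5,-177.1,129]); y=np.array([.2414,-.9704,0])
for z in (115,129,139,150): print(z,proj('side',p*[1,1,0]-y*23.5+[0,0,z]),proj('side',p*[1,1,0]-y*36+[0,0,z]))
c=proj('side',np.array([[464,-177,139],[464,-177,105],[464+29.5,-177,139],[464-29.5,-177,139],[464,-177+29.5,139]])); print(c, (c-[280,120])*5)
# finger blob bottom, cap outline from picture
```

```text
115 [328.91076759 191.94834938] [328.09134661 193.89442922]
129 [329.09980695 187.56118937] [328.27738984 189.47996442]
139 [329.23614203 184.39717174] [328.41157541 186.29598677]
150 [329.38738643 180.88714396] [328.56044629 182.76355353]
[[330.8928648  180.96432712]
 [330.41887259 191.4983289 ]
 [321.59871848 178.88118944]
 [340.38920909 183.0927843 ]
 [326.55535692 184.94647614]] [[254.46432399 304.82163558]
 [252.09436293 357.49164448]
 [207.9935924  294.40594721]
 [301.94604543 315.46392152]
 [232.77678462 324.73238068]]
```

Run:
```python
from h import *
import cv2
p=np.array([132.7,-533.5,0]); y=np.array([.2414,-.9704,0])
for z in (171,185,205,220): print(z,[proj('side',p+k*y+[0,0,z]).round(1) for k in(-53,53)])
s=cv2.imread('pics/side0.png'); cv2.imwrite('pics/s1.png',cv2.resize(s[60:160,450:530],None,fx=6,fy=6,interpolation=cv2.INTER_CUBIC))
```

```text
171 [array([477.7, 156.3]), array([474.2, 144.1])]
185 [array([478.7, 151.9]), array([475.1, 140. ])]
205 [array([480.1, 145.6]), array([476.4, 134. ])]
220 [array([481.2, 140.9]), array([477.3, 129.5])]
```

View pics/s1.png

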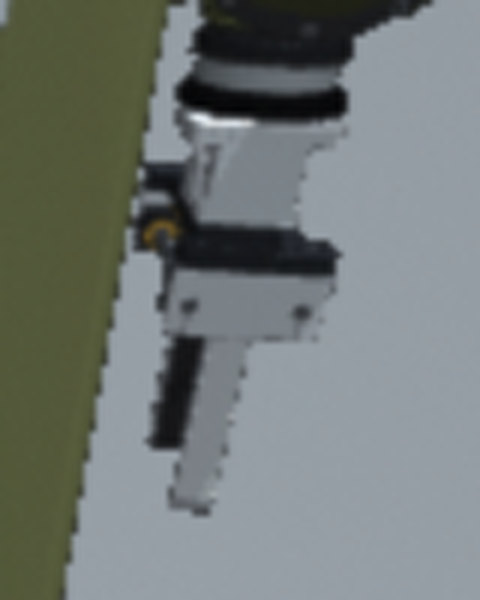

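The start image gives the same result: the tips appear about 35 mm higher than the stated TCP and tip_reach imply, in both images. That fits the empty close, so I'll treat the tool as about 35 mm short and confirm it with a light touch on the cap top.

```bash
for i in 1; do python3 -m creep '[[0,[0,0,0.15],0],[0,[0,0,0.3],0],[0,[0,0,0.4],0],[0,[0,0,0.5],0],[0,[0,0,0.5],0]]'; done; python3 -m creep '[[0,[0,0,0.1],0],[0,[0,0,0.2],0],[0,[0,0,0.2],0]]'
```

```text
clock: 5.25
eef_pos: [464.4, -177.1, 123.8]
eef_rot: [-3.141, 0.0, 0.244]
wrist_force: [0.3, 0.7, -1.0]
finger_gap: 47.0
finger_force: 0.0
clock: 5.55
eef_pos: [464.4, -177.1, 121.8]
eef_rot: [-3.141, 0.0, 0.244]
wrist_force: [-0.7, 0.3, -0.0]
finger_gap: 47.3
finger_force: 0.0
```

```bash
python3 -m creep '[[0,[0,0,0.1],0],[0,[0,0,0.1],0]]'|grep -E 'pos|wrist'; python3 -m creep '[[0,[0,0,0.1],0],[0,[0,0,0.1],0]]'|grep -E 'pos|wrist'; python3 -m creep '[[0,[0,0,0.1],0],[0,[0,0,0.1],0]]'|grep -E 'pos|wrist'
```

```text
eef_pos: [464.4, -177.1, 120.8]
wrist_force: [-0.0, 0.4, -0.4]
eef_pos: [464.5, -177.1, 119.9]
wrist_force: [-0.5, -0.9, 0.0]
eef_pos: [464.6, -177.2, 119.1]
wrist_force: [-0.6, 0.4, 4.7]
```

Contact came at reported z of 119.4, so the tips really are at TCP+20 mm, 34 mm short as seen. I'll back off, open, descend to a reported 95.5 and grip.

```bash
python3 -m creep '[[0,[0,0,-0.3],0],[0,[0,0,-1],0],[1,[0,0,-1.2],0],[1,[0,0,-1.2],0],[1,[0,0,-1.2],0],[1,[0,0,-1.2],0],[1,[0,0,-1.2],0],[1,[0,0,-1.2],0],[1,[0,0,-1.2],0],[1,[0,0,-1.2],0],[1,[0,0,-1.2],0]]'|grep -E 'pos|wrist|gap'; python3 -m creep '[[1,[0,0,0.6],0],[1,[0,0,1.5],0],[1,[0,0,2.5],0],[1,[0,0,3.2],0],[1,[0,0,3.55],0],[1,[0,0,3.55],0],[1,[0,0,3.55],0]]'; python3 -m creep '[[0.5,[0,0,0],0],[0.4,[0,0,0],0],[0.3,[0,0,0],0],[0.25,[0,0,0],0],[0.2,[0,0,0],0],[0.1,[0,0,0],0],[0.1,[0,0,0],0],[0.1,[0,0,0],0]]' 8
```

```text
eef_pos: [464.5, -177.1, 131.0]
wrist_force: [-0.3, 0.0, -0.5]
finger_gap: 93.9
clock: 7.95
eef_pos: [464.6, -177.1, 95.6]
eef_rot: [3.141, -0.0, 0.244]
wrist_force: [-0.1, -0.2, 0.5]
finger_gap: 94.0
finger_force: 0.0
clock: 8.75
eef_pos: [464.5, -177.0, 95.5]
eef_rot: [-3.142, -0.0, 0.244]
wrist_force: [0.2, 1.8, 1.7]
finger_gap: 58.6
finger_force: 8.0
```

The gap of 58.6 mm at 8 N matches the 59 mm cap. I'll firm up the grip and then press in small steps.

```bash
python3 -m creep '[[0,[0,0,0],0],[0,[0,0,0],0],[0,[0,0,0],0]]' 45;  python3 -m creep '[[0,[0,0,0.1],0],[0,[0,0,0.15],0],[0,[0,0,0.15],0]]'|grep -E 'pos|wrist|gap'; python3 -m creep '[[0,[0,0,0.1],0],[0,[0,0,0.1],0]]'|grep -E 'pos|wrist|gap';python3 -m creep '[[0,[0,0,0.1],0],[0,[0,0,0.1],0]]'|grep -E 'pos|wrist|gap'
```

```text
clock: 9.05
eef_pos: [464.5, -177.1, 95.5]
eef_rot: [-3.142, -0.0, 0.244]
wrist_force: [-0.4, 1.5, 2.3]
finger_gap: 57.9
finger_force: 45.0
eef_pos: [464.5, -177.1, 94.0]
wrist_force: [-0.0, 1.7, 4.4]
finger_gap: 58.3
eef_pos: [464.5, -177.1, 93.0]
wrist_force: [-1.2, 2.5, 5.5]
finger_gap: 58.3
eef_pos: [464.6, -177.1, 92.0]
wrist_force: [-1.7, 2.4, 6.6]
finger_gap: 58.6
```

```bash
for k in 1; do python3 -m creep '[[0,[0,0,0.1],0],[0,[0,0,0.1],0]]'|grep -E 'pos|wrist'; done; python3 -m creep '[[0,[0,0,0.1],0],[0,[0,0,0.1],0]]'|grep -E 'pos|wrist'
```

```text
eef_pos: [464.6, -177.1, 91.1]
wrist_force: [-1.6, 2.3, 6.5]
eef_pos: [464.6, -177.1, 90.1]
wrist_force: [-1.3, 2.2, 5.9]
```

```bash
python3 -m creep '[[0,[0,-0.05,0.1],0],[0,[0,-0.05,0.1],0]]'|grep -E 'pos|wrist'; python3 -m creep '[[0,[0,0,0.1],0],[0,[0,0,0.1],0]]'|grep -E 'pos|wrist|gap'
python3 - <<'E'
from h import *
import cv2
s=manip.camera('side')
cv2.imwrite('pics/g2.png',cv2.resize(s[140:240,290:380],None,fx=6,fy=6,interpolation=cv2.INTER_CUBIC)[:,:,::-1])
E
```

```text
eef_pos: [464.6, -177.0, 89.3]
wrist_force: [-1.3, 1.3, 7.8]
eef_pos: [464.6, -177.0, 88.4]
wrist_force: [-2.8, 0.1, 8.0]
finger_gap: 58.1
```

View pics/g2.png

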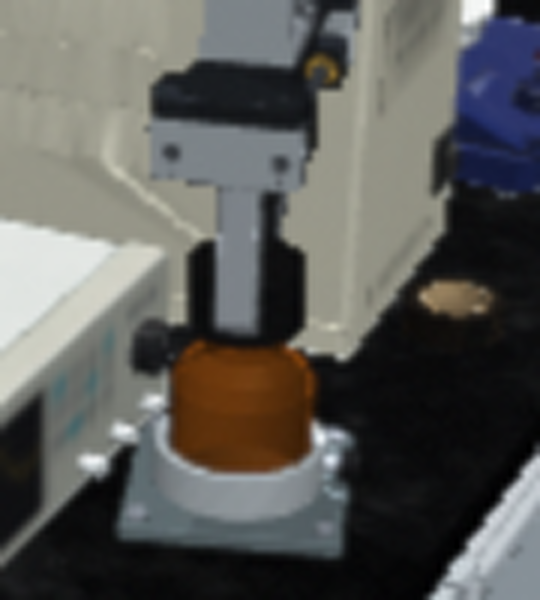

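The fingers are around the cap's sides (tip at 237,332), and the cap has moved down with them towards the shoulder. I continue pressing.

```bash
python3 -m creep '[[0,[-0.05,0,0.1],0],[0,[-0.05,0,0.1],0]]'|grep -E 'pos|wrist'; python3 -m creep '[[0,[0,0,0.1],0],[0,[0,0,0.1],0]]'|grep -E 'pos|wrist|gap'
```

```text
eef_pos: [464.5, -177.1, 87.6]
wrist_force: [-0.2, 1.0, 8.5]
eef_pos: [464.5, -177.1, 86.6]
wrist_force: [0.1, 1.7, 9.3]
finger_gap: 58.0
```

```bash
python3 -m creep '[[0,[0,0,0.1],0],[0,[0,0,0.1],0]]'|grep -E 'pos|wrist'; python3 -m creep '[[0,[0,0,0.05],0],[0,[0,0,0.05],0]]'|grep -E 'pos|wrist|gap'
```

```text
eef_pos: [464.5, -177.1, 85.6]
wrist_force: [-0.8, 1.6, 10.5]
eef_pos: [464.6, -177.1, 85.2]
wrist_force: [-0.5, 1.7, 11.5]
finger_gap: 58.3
```

```bash
python3 -m creep '[[0,[0,0,0.05],0],[0,[0,0,0.05],0]]'|grep -E 'pos|wrist'; python3 -m creep '[[0,[0,0,0.04],0],[0,[0,0,0.04],0]]'|grep -E 'pos|wrist'
```

```text
eef_pos: [464.6, -177.1, 84.7]
wrist_force: [0.2, 2.0, 10.9]
eef_pos: [464.6, -177.1, 84.4]
wrist_force: [-0.9, 1.6, 11.0]
```

```bash
python3 -m creep '[[0,[0,0,0.04],0],[0,[0,0,0.04],0]]'|grep -E 'pos|wrist'
```

```text
eef_pos: [464.6, -177.1, 84.0]
wrist_force: [-1.0, 2.0, 11.5]
```

```bash
python3 -m creep '[[0,[0,-0.03,0.05],0],[0,[0,-0.03,0.05],0]]'|grep -E 'pos|wrist'
```

```text
eef_pos: [464.6, -177.0, 83.6]
wrist_force: [-1.6, -0.0, 11.9]
```

```bash
python3 -m creep '[[0,[0,0,0.05],0],[0,[0,0,0.05],0]]'|grep -E 'pos|wrist'
```

```text
eef_pos: [464.6, -177.0, 83.1]
wrist_force: [-1.2, 0.7, 11.9]
```

```bash
python3 -m creep '[[0,[0,0,0.04],0],[0,[0,0,0.04],0]]'|grep -E 'pos|wrist'
```

```text
eef_pos: [464.6, -177.0, 82.7]
wrist_force: [-1.2, 0.1, 11.5]
```

```bash
python3 -m creep '[[0,[0,0,0.03],0],[0,[0,0,0.03],0]]'|grep -E 'pos|wrist'
```

```text
eef_pos: [464.6, -177.0, 82.5]
wrist_force: [-0.8, 0.6, 11.9]
```

```bash
python3 -m creep '[[0,[0,0,0.03],0],[0,[0,0,0.03],0],[0,[0,0,0.03],0]]'|grep -E 'pos|wrist|force'
```

```text
eef_pos: [464.6, -177.0, 82.4]
wrist_force: [-1.8, 1.2, 15.4]
finger_force: 45.0
```

```bash
python3 -m creep '[[0,[0,0,0.03],0],[0,[0,0,0.03],0]]'|grep -E 'pos|wrist'
```

```text
eef_pos: [464.7, -177.1, 82.4]
wrist_force: [-3.7, 1.3, 18.4]
```

```bash
python3 -m creep '[[0,[0,0,0.03],0],[0,[0,0,0.03],0]]'|grep -E 'pos|wrist'
```

```text
eef_pos: [464.7, -177.1, 82.4]
wrist_force: [-4.6, 2.4, 22.2]
```

It bottoms hard at 82.4, 13.1 mm below rest. I ease to about 17 N and reduce the side force before turning; anticlockwise is negative about the tool's downward z.

```bash
python3 -m creep '[[0,[-0.03,-0.02,-0.04],0],[0,[-0.03,-0.02,-0.04],0]]'|grep -E 'pos|wrist'; python3 -m creep '[[0,[0,0,0],-0.4],[0,[0,0,0],-0.8],[0,[0,0,0],-1.2],[0,[0,0,0],-1.2]]'
```

```text
eef_pos: [464.6, -177.0, 82.4]
wrist_force: [-1.2, 0.8, 15.7]
clock: 14.1
eef_pos: [464.7, -177.1, 82.4]
eef_rot: [3.139, -0.003, 0.35]
wrist_force: [0.2, 0.1, 15.9]
finger_gap: 57.8
finger_force: 45.0
```

```bash
python3 -m creep '[[0,[0,0,0.01],-0.5],[0,[0,0,0.01],-1],[0,[0,0,0.01],-1.5],[0,[0,0,0.01],-2],[0,[0,0,0.01],-2.5],[0,[0,0,0.01],-2.5]]'|grep -E 'rot|wrist|pos';python3 -c "from cell import manip;print(manip.read_state()['moment'])"
```

```text
eef_pos: [464.9, -177.1, 82.4]
eef_rot: [3.138, -0.002, 0.568]
wrist_force: [1.4, -1.2, 15.8]
[ 0.04231628 -0.13001864  0.01448444]
```

```bash
python3 -m creep '[[0,[0,0,0.01],-0.5],[0,[0,0,0.01],-1],[0,[0,0,0.01],-1.5],[0,[0,0,0.01],-2],[0,[0,0,0.01],-2.5],[0,[0,0,0.01],-2.5]]'|grep -E 'rot|wrist|pos'; python3 -m creep '[[0,[0,0,0],-0.5],[0,[0,0,0],-1],[0,[0,0,0],-1.5],[0,[0,0,0],-2],[0,[0,0,0],-2.5],[0,[0,0,0],-2.5]]'|grep -E 'rot|wrist|pos'
```

```text
eef_pos: [465.0, -177.1, 82.4]
eef_rot: [3.137, -0.002, 0.786]
wrist_force: [0.4, -0.5, 15.6]
eef_pos: [465.0, -177.1, 82.5]
eef_rot: [3.137, -0.001, 1.005]
wrist_force: [1.4, 1.5, 16.4]
```

```bash
python3 -m creep '[[0,[0,0,0],-0.5],[0,[0,0,0],-1],[0,[0,0,0],-1.5],[0,[0,0,0],-2],[0,[0,0,0],-2.5],[0,[0,0,0],-2.9],[0,[0,0,0],-2.9]]'|grep -E 'rot|wrist|pos'; python3 -m creep '[[0,[0,0,0],-0.5],[0,[0,0,0],-1],[0,[0,0,0],-1.5],[0,[0,0,0],-2],[0,[0,0,0],-2.5],[0,[0,0,0],-2.8],[0,[0,0,0],-2.8]]';python3 -c "from cell import manip;print(manip.read_state()['moment'])"
```

```text
eef_pos: [465.0, -177.0, 82.4]
eef_rot: [3.137, 0.001, 1.257]
wrist_force: [2.1, 1.9, 15.3]
clock: 17.3
eef_pos: [465.0, -177.0, 82.4]
eef_rot: [3.137, 0.001, 1.501]
wrist_force: [1.4, 2.1, 15.8]
finger_gap: 58.2
finger_force: 45.0
[ 0.24808475 -0.1952683  -0.00922035]
```

```bash
python3 -m creep '[[0,[0,0,-0.1],0],[0,[0,0,-0.3],0],[0,[0,0,-0.6],0],[0,[0,0,-0.9],0],[0,[0,0,-1.2],0]]'|grep -E 'rot|wrist|pos';python3 -m creep '[[0,[0,0,-0.2],0],[0,[0,0,-0.4],0],[0,[0,0,-0.6],0],[0,[0,0,-0.6],0]]'|grep -E 'rot|wrist|pos'
```

```text
eef_pos: [464.4, -176.8, 93.4]
eef_rot: [3.139, 0.001, 1.5]
wrist_force: [4.0, -1.2, 2.1]
eef_pos: [463.6, -176.9, 98.6]
eef_rot: [3.141, 0.001, 1.5]
wrist_force: [4.0, -3.9, -0.7]
```

It has come free: 3 mm above rest with only its weight on the wrist. I relieve the small side force and continue straight up.

```bash
python3 -m creep '[[0,[-0.03,0.03,-0.2],0],[0,[-0.03,0.03,-0.4],0],[0,[-0.03,0.03,-0.6],0],[0,[-0.03,0.03,-0.6],0]]'|grep -E 'rot|wrist|pos';python3 -m creep '[[0,[0,0,-0.4],0],[0,[0,0,-0.9],0],[0,[0,0,-1.6],0],[0,[0,0,-2.4],0],[0,[0,0,-3.4],0],[0,[0,0,-4.6],0],[0,[0,0,-6],0],[0,[0,0,-7.2],0],[0,[0,0,-7.6],0],[0,[0,0,-7.6],0]]'
python3 - <<'E'
from h import *
import cv2
s=manip.camera('side');cv2.imwrite('pics/l.png',cv2.resize(s[110:240,290:380],None,fx=4,fy=4,interpolation=cv2.INTER_CUBIC)[:,:,::-1])
t=cv2.imread('pics/top0.png')[200:272,130:230]; m=cv2.inRange(t,(185,185,185),(255,255,255))
c=max(cv2.findContours(m,0,2)[0],key=cv2.contourArea); r=cv2.minAreaRect(c); b=cv2.boxPoints(r)+[130,200]
print(cv2.contourArea(c),b); P=np.array([plane('top',*q,14)[:2] for q in b]); print(P,P.mean(0),np.linalg.norm(np.roll(P,-1,0)-P,axis=1))
E
```

```text
eef_pos: [463.5, -176.5, 104.8]
eef_rot: [-3.141, -0.0, 1.5]
wrist_force: [0.1, 0.4, -0.0]
clock: 19.6
eef_pos: [463.9, -176.7, 181.4]
eef_rot: [3.141, 0.0, 1.5]
wrist_force: [-0.1, -0.1, -1.3]
finger_gap: 58.1
finger_force: 45.0
2290.0 [[126.17747283 222.50853348]
 [208.27645111 212.84982681]
 [212.99317169 252.94197464]
 [130.89419556 262.6006813 ]]
[[500.4635514  422.54128243]
 [528.03854552 193.27675019]
 [415.60349652 177.75529117]
 [388.857765   404.10910107]] [458.24083961 299.42060622] [230.91688124 113.50134772 227.92845678 113.11762404]
```

View pics/l.png

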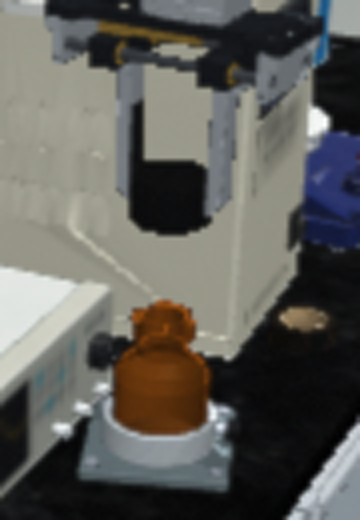

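The cap is off and level in the fingers (170,195), and the jar's neck is bare (163,325). I carry it towards the tray at (460,262), turning so the fingers will open along the tray's long side.

```bash
python3 -m creep '[[0,[0.8,-0.1,0],0.5],[0,[2.2,-0.2,0],1.2],[0,[4,-0.3,0],2],[0,[6,-0.5,0],2.8],[0,[8.2,-0.7,0],3.6],[0,[10.5,-0.8,0],4.4],[0,[13,-1,0],5.2],[0,[15.5,-1.2,0],6],[0,[18,-1.4,0],6.8],[0,[20,-1.6,0],7.4],[0,[21.5,-1.7,0],7.8],[0,[22,-1.8,0],8]]'
python3 - <<'E'
from h import *
s=manip.read_state();p=s['eef_pos'];w=s['eef_rot'][2];d=np.array([460,262])-p[:2]
print(p,w,d[0]*np.cos(w)+d[1]*np.sin(w),d[0]*np.sin(w)-d[1]*np.cos(w))
# check tray with side view corners
for q in((236,283),(284,293),(208,327),(256,342)):print(plane('side',*q,14))
E
```

```text
clock: 20.85
eef_pos: [460.9, 45.1, 180.1]
eef_rot: [-3.141, 0.001, 0.802]
wrist_force: [0.1, -0.2, -0.9]
finger_gap: 58.3
finger_force: 45.0
[460.90950731  45.12304621 180.12784552] 0.8024864361042963 155.32118640365644 -151.36634151257869
[533.10576549 208.83146207  14.        ]
[413.96113331 184.02158974  14.        ]
[500.34981909 356.19385424  14.        ]
[388.97354738 341.21926097  14.        ]
```

```bash
python3 -m creep '[[0,[0.7,-0.7,0],0.5],[0,[1.8,-1.8,0],1.2],[0,[3.2,-3.1,0],2],[0,[4.8,-4.7,0],2.8],[0,[6.5,-6.3,0],3.6],[0,[8.3,-8.1,0],4.4],[0,[10.1,-9.8,0],5.2],[0,[11.8,-11.5,0],6],[0,[13.4,-13,0],6.8],[0,[14.7,-14.3,0],7.5],[0,[15.5,-15.1,0],8],[0,[15.7,-15.3,0],8]]'
python3 -m creep '[[0,[0,0,0.8],0],[0,[0,0,2],0],[0,[0,0,3.7],0],[0,[0,0,5.5],0],[0,[0,0,7.5],0],[0,[0,0,9.5],0],[0,[0,0,11.5],0],[0,[0,0,13],0],[0,[0,0,14],0],[0,[0,0,14.5],0],[0,[0,0,14.5],0],[0,[0,0,14.5],0]]'
python3 - <<'E'
from h import *
import cv2
s=manip.camera('side');t=manip.camera('top');c=np.zeros((560,800,3),'uint8')
c[:,:400]=cv2.resize(s[220:360,190:290],None,fx=4,fy=4);c[:400,400:]=cv2.resize(t[190:290,130:230],None,fx=4,fy=4)
cv2.imwrite('pics/tr.png',c[:,:,::-1])
E
```

```text
clock: 22.05
eef_pos: [460.2, 263.6, 180.1]
eef_rot: [3.141, 0.001, 0.105]
wrist_force: [0.2, 0.1, -0.9]
finger_gap: 58.1
finger_force: 45.0
clock: 23.25
eef_pos: [460.7, 263.3, 36.3]
eef_rot: [-3.141, -0.001, 0.104]
wrist_force: [0.4, -0.2, -0.4]
finger_gap: 57.9
finger_force: 45.0
```

View pics/tr.png

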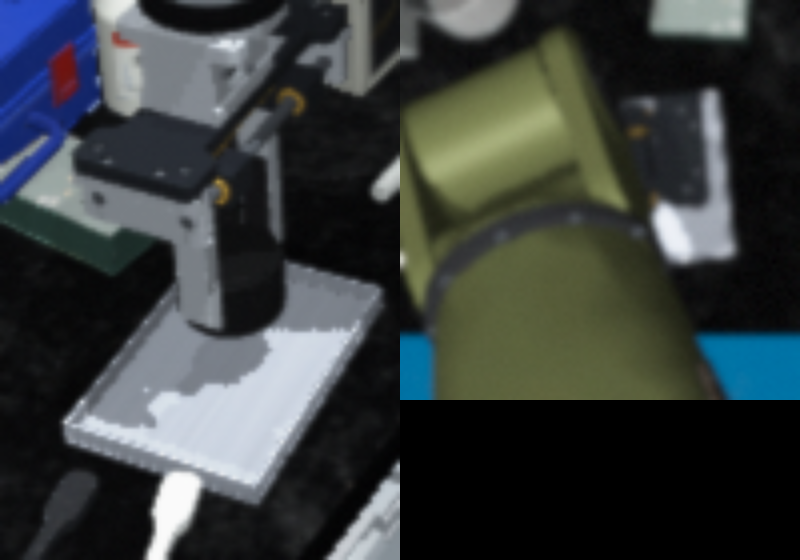

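The cap hangs about 43 mm above the tray floor, at (245,315) in the left panel, and projects down to roughly (240,365), near the tray's centre (225,385). I lower it, feeling for contact.

```bash
python3 -m creep '[[0,[0,0,0.7],0],[0,[0,0,1.6],0],[0,[0,0,2.5],0],[0,[0,0,3.2],0],[0,[0,0,3.6],0],[0,[0,0,3.85],0],[0,[0,0,4],0],[0,[0,0,4],0]]'|grep -E 'pos|wrist'; python3 -m creep '[[0,[0,0,0.05],0],[0,[0,0,0.1],0],[0,[0,0,0.15],0],[0,[0,0,0.15],0]]'|grep -E 'pos|wrist'
```

```text
eef_pos: [460.4, 263.3, -4.3]
wrist_force: [-0.1, 0.3, -0.3]
eef_pos: [460.4, 263.3, -5.7]
wrist_force: [0.7, -0.3, -0.5]
```

```bash
python3 -m creep '[[0,[0,0,0.05],0],[0,[0,0,0.1],0],[0,[0,0,0.1],0]]'|grep -E 'pos|wrist'
```

```text
eef_pos: [460.3, 263.3, -6.8]
wrist_force: [0.8, -0.5, -1.4]
```

```bash
python3 -m creep '[[0,[0,0,0.05],0],[0,[0,0,0.05],0]]'|grep -E 'pos|wrist'
```

```text
eef_pos: [460.4, 263.3, -7.0]
wrist_force: [-2.2, -0.7, 4.0]
```

```bash
python3 -m creep '[[0,[0,0,0.05],0],[0,[0,0,0.05],0]]'|grep -E 'pos|wrist'
```

```text
eef_pos: [460.5, 263.3, -7.0]
wrist_force: [-5.2, -1.9, 11.7]
```

Contact came at −7.0, exactly as computed for the tray floor. I take the pressure off and open partway.

```bash
python3 -m creep '[[0,[0,0,-0.07],0],[0,[0,0,-0.07],0]]' 45|grep -E 'pos|wrist'; python3 -m creep '[[0.2,[0,0,0],0],[0.25,[0,0,0],0],[0.3,[0,0,0],0],[0.4,[0,0,0],0],[0.5,[0,0,0],0],[0.55,[0,0,0],0],[0.55,[0,0,0],0],[0.55,[0,0,0],0]]' 10; python3 -m creep '[[0.55,[0,0,-0.3],0],[0.55,[0,0,-1],0],[0.55,[0,0,-2],0],[0.55,[0,0,-3.5],0],[0.55,[0,0,-5.5],0],[0.55,[0,0,-8],0],[0.55,[0,0,-11],0],[0.55,[0,0,-14],0],[0.55,[0,0,-17],0],[0.55,[0,0,-19],0],[0.55,[0,0,-20],0],[0.55,[0,0,-20],0]]'
python3 - <<'E'
from h import *
import cv2
s=manip.camera('side');cv2.imwrite('pics/f.png',cv2.resize(s[230:360,180:300],None,fx=4,fy=4)[:,:,::-1])
E
```

```text
eef_pos: [460.5, 263.4, -7.0]
wrist_force: [-0.8, -0.4, 2.9]
clock: 26.25
eef_pos: [460.4, 263.3, -7.0]
eef_rot: [-3.142, -0.0, 0.104]
wrist_force: [0.3, -0.9, -0.2]
finger_gap: 72.6
finger_force: 0.0
clock: 27.45
eef_pos: [460.7, 263.5, 194.3]
eef_rot: [-3.141, -0.002, 0.104]
wrist_force: [-0.2, 1.0, -0.9]
finger_gap: 73.1
finger_force: 0.0
```

View pics/f.png

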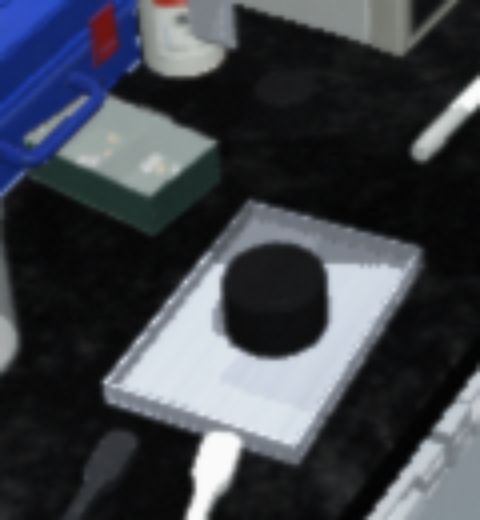

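The cap stands upright and flat at (275,300), wholly inside the tray, and the gripper is clear of it.

```bash
python3 -c "from cell import manip;print(manip.sign_off())"
```

```text
the job is handed in; nothing more can be done
None
```

The cap is off the jar and stands released, skirt down and flat, inside the steel tray; I handed the job in just after 27.5 s, with no bystander seen to have moved, and have no verdict back.

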